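# Turn the hexagonal housing window-up under the inspection microscope

### The arm

A 6-joint arm with a two-finger parallel gripper is mounted at the origin on the work surface. World frame = base frame: x ahead of the robot, y to its left, z up, the work surface at z = 0. Lengths are in m, angles in rad, forces in N, time in s.
With the tool pointing down it reaches from about 0.275 to 0.825 m from the base axis. Payload 5.2 kg.
Tool frame: the origin (TCP) lies on the centre line of the jaws, within the pads' length; the fingertips stand 8 mm ahead of it and the grasp point (between the pads) lies 11 mm behind it; z points along the fingers, y is the line along which they close (so a half turn about z gives the same grasp; the last joint's range is limited). The gripper opens to 93 mm and grips with 3 to 60 N. Pads are 15 mm wide; open, the fingers measure 128 mm over their backs; the gripper's body (75 mm by 188 mm) begins 65 mm behind the grasp point.
Start: joints at [1.075, 0.259, 1.535, -0, 1.348, -0.203], TCP at [0.159, 0.527, 0.227] pointing down, gripper open.
Joint ranges: [-3.14, 3.14], [-0.91, 2.08], [0.19, 2.58], [-1.22, 4.36], [0.22, 2.71], [-3.12, 3.12]. Speed limits (rad/s): [2.57, 2.57, 3.14, 3.14, 3.14, 3.14].

### API

Orientations are given as a 3x3 rotation matrix whose columns are the frame's x, y, z axes.
In Python, from rig import status, eyes, ticket gives the robot as it stands.
- The arm moves only by the tool arm_command, never from a script. Its argument "moves" is one flat list of numbers, 7 for each row, row after row: the shift along the tool's x, y, z in units of 30 mm (1.0 is 30 mm), then the turn, a rotation vector about the tool's x, y, z in units of 8 degrees (1.0 is 8 degrees), then the opening in per cent of the stroke, from 0 (shut) to 100 (fully open). A call has 1 to 12 rows; each row shifts and turns the commanded pose from where the row before left it, along the tool's axes as they then stand; what a row does not reach is not made up. A row lasts 1/10 s, in which the tool goes at most 50 mm and 8.59 degrees, less where a joint would pass 70% of its speed; a pose out of reach is approached as far as the arm can. A call is refused whole if a number of a shift passes 1 or a number of a turn 1, either way. A call with a gripper value outside its range is refused whole. The fingers move at their own pace and stop on an object; "squeeze" is the grip in N (left out, the last holds). Time passes only in rows, so rows that do not move let the fingers close. It gives the time, the measured TCP pose, the force, the opening and the grip force at its end, in the units of the state.
- status.get_obs(): the state, without advancing time (a new reading comes with each control period).
- eyes.get_image(name): name is "scene" or "top"; returns a dict with "color" (420x560x3 uint8, blue, green, red), "K" (3x3 intrinsics, pixels), "distortion" ([k1, k2, p1, p2, k3] as OpenCV has them; the pictures are not rectified), "R" (3x3) and "t" (3): a world point X has camera coordinates R X + t. Camera axes: x right, y down, z forward; pixel columns grow to the right and rows downward; lengths in m; the calibration is good to about 2 mm. A picture is of the moment at which its call begins. There is no depth.
- ticket.close_job(): hands the job in; it is judged then, once.
The state is a dict: "time_s": time; "joint_pos": joint angles; "dq": joint speeds; "joint_efforts": joint torques, N m; "ee_pos": TCP position; "ee_rot": TCP orientation; "wrist_force": force on the tool from outside, world axes, zero at the start; "wrist_torque": the same for the moment, N m; "gripper_width": finger opening in m; "grasp_force": force on a finger pad.
Only numpy, scipy, OpenCV 4.12 (cv2) and the standard library are available. Lean on these libraries where they do the work, as an engineer would, in place of code of your own. Each camera call takes 0.05 s, during which the arm holds its last target. There are 200 camera calls.

### The job

Turn over the hexagonal aluminium housing that lies under the microscope, flat by flat, until its milled window faces straight up, and leave it lying flat, the window centred under the lens, pointing the way it does now but squared up with the edges of the base plate. Do not knock the microscope or drop the housing, and leave the housings in the tray and everything else on the bench where they are.

Things in the scene. Friction and masses are not known exactly. Their poses are not given: they have to be found in the camera images.
- housing_a: hexagonal aluminium bar-shaped housing, 36 mm across flats, 60 mm long, 0.1 to 0.19 kg, six flats 20.8 mm wide, plain ends. One flat has a milled window 30 x 10 mm; a key slot in each end face sits next to that flat. Origin at the bar's centre, 18 mm above what it lies on; x along the bar, z out of the window flat
- housing_b: same part and axes as housing_a. The three lie on different flats: one is under the microscope, within 30 mm of the lens axis, its length along the plate's x within 0.45 rad, two wait in the tray; which one is where changes
- housing_c: same part and axes as housing_a. The three lie on different flats: one is under the microscope, within 30 mm of the lens axis, its length along the plate's x within 0.45 rad, two wait in the tray; which one is where changes
- housing_a_window (a point): centre of the window flat of housing_a, on its surface, 18 mm from the bar's axis
- housing_b_window (a point): centre of the window flat of housing_b, on its surface, 18 mm from the bar's axis
- housing_c_window (a point): centre of the window flat of housing_c, on its surface, 18 mm from the bar's axis
- plate: microscope's white steel base plate, fixed, 12 mm thick. Origin on the bench right below the lens axis; x points away from the robot (turned up to 0.25 rad), y to the left. It reaches from y -250 to +130 mm and 130 mm to either side in x. A flush grey stage disc, 95 mm across, marks the spot under the lens. The right part of the plate is open: nothing stands on or above it for y below -35 mm
- focus (a point): the point on the plate's upper face (12 mm above the bench) right below the lens: the centre of the stage disc
- lens (a point): centre of the underside of the lens with its ring light (50 mm across), 125 mm above the plate's upper face
- microscope: the microscope on the plate, fixed; origin and axes as the plate's. Post 25 mm thick at y +100 mm (flange 52 mm at its foot, carrier block 50 mm wide with side knobs at 215 to 275 mm), arm to the lens axis 235 to 261 mm above the bench. Head on the lens axis: ring light 50 mm across from 137 to 159 mm above the bench, 40 mm body above it, clamp 64 mm, camera 46 mm up to 310 mm
- tray: black parts tray fixed on the bench, 198 x 118 mm, floor 12 mm and rim 24 mm above the bench, where the other two housings wait. Origin on the bench below its centre
- lens_cap: black plastic lens cap, 52 mm across, 12 mm high, lying on the base plate beside the stage disc; origin at the centre of its underside
- screwdriver: screwdriver lying on the bench, 170 mm long
- brush: cleaning brush lying on the bench, 160 mm long
- ipa_bottle: white plastic bottle standing on the bench, 60 mm across, 130 mm high
- screw_dish: grey open dish, 90 x 70 x 22 mm, on the bench
- solder_spool: grey spool standing on the bench, 64 mm across, 48 mm high
- pocket_meter: hand-held multimeter lying on the bench, 190 x 90 x 38 mm
Things that resemble listed ones, but are neither listed nor needed, are in the scene too. Leave any brown, green or turquoise look-alike of the housing_c alone.

How it is judged:
By the outcome, as a careful person would: the job done as asked, in the order asked, and still so for the second after the job is handed in, with the robot touching nothing.
It also fails if it takes over 58 s, if anything falls off the work surface, if the arm or the gripper's body presses on something with over 40 N, if the wrist force passes 120 N, or if a joint passes its speed limit or range.

## Working session

There is one attempt and no reset: what is moved stays moved. The work goes in short steps, Python scripts to look and compute and a tool call to move; the robot and the scene stay as the last step left them, time stands still between calls to the robot, and variables do not carry over. Pictures are saved under pics/ and viewed, at most 10 in all, crops included, and the job is handed in when it is done.

Besides the shell and the picture viewer there is one more tool, called in YAML: its name, and indented under it one key for each argument. arm_command: Moves the arm, as the interface text tells. Its arguments: {"type":"object","properties":{"moves":{"type":"array"},"squeeze":{"type":"number"}},"required":["moves"]}

```bash
ls; mkdir -p pics
python3 - <<'E'
from rig import status, eyes
import cv2,numpy as np
o=status.get_obs();print(o['time_s'],o['ee_pos'],o['ee_rot'],o['gripper_width'])
for n in('scene','top'):
    d=eyes.get_image(n);cv2.imwrite(f'pics/{n}0.png',d['color']);np.savez(f'pics/{n}0.npz',**d)
    print(n,d['K'],d['distortion'],d['R'],d['t'],-np.array(d['R']).T@d['t'])
E
```

```text
pics
0.0 [0.15848245 0.52613369 0.22582706] [[-9.57428134e-01  2.88670483e-01 -8.48449818e-04]
 [ 2.88671513e-01  9.57426883e-01 -1.58802798e-03]
 [ 3.53911860e-04 -1.76534596e-03 -9.99998379e-01]] 0.09286964359518768
scene [[525.72844223   0.         283.98912538]
 [  0.         525.72844223 208.11406814]
 [  0.           0.           1.        ]] [-0.03573271  0.          0.          0.          0.        ] [[ 0.3871854   0.92199283 -0.00408607]
 [ 0.57626328 -0.24545306 -0.77953411]
 [-0.7197278   0.29946957 -0.62634645]] [-0.18790911 -0.22016155  1.75484874] [ 1.4626401  -0.40631227  0.92675203]
top [[458.78534523   0.         293.92670749]
 [  0.         458.78534523 205.34441571]
 [  0.           0.           1.        ]] [-0.03561618  0.          0.          0.          0.        ] [[ 0.00394849 -0.99988392  0.01471604]
 [-0.9980277  -0.00486229 -0.06258651]
 [ 0.0626508  -0.01443989 -0.99793104]] [-0.00841928  0.53696431  1.35539804] [0.45102173 0.01376437 1.3863244 ]
```

View pics/scene0.png

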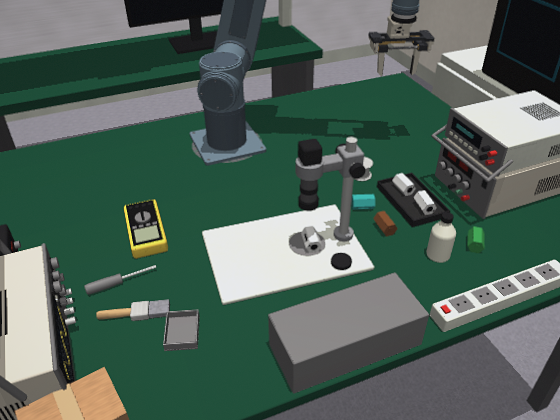

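View pics/top0.png

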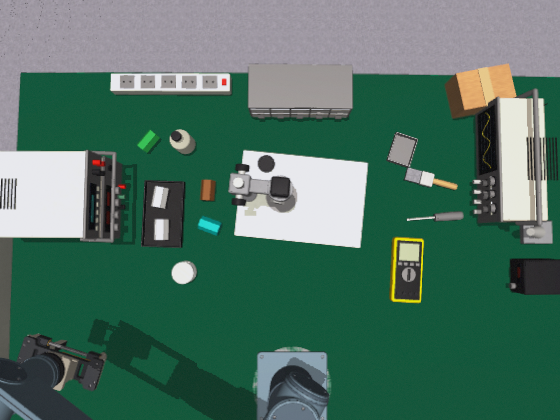

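The scene view shows the housing under the lens at about (313,238), with two more in the tray at (404,184) and (425,203). The look-alikes are turquoise (363,201), brown (386,222) and green (476,239). The top view hides the target under the head at about (280,190). I choose the housing at scene (313,238), on the plate, and will check it in a close crop.

```bash
cat > h.py <<'E'
import numpy as np, cv2
def load(f): return dict(np.load(f))
def und(d,uv): return cv2.undistortPoints(np.array(uv,float).reshape(-1,1,2),d['K'],d['distortion']).reshape(-1,2)
def ray(d,uv,z):
    n=und(d,uv); R=d['R'];c=-R.T@d['t']; v=np.c_[n,np.ones(len(n))]@R
    return c+v*((z-c[2])/v[:,2])[:,None]
def proj(d,X):
    return cv2.projectPoints(np.array(X,float).reshape(-1,3),cv2.Rodrigues(d['R'])[0],d['t'],d['K'],d['distortion'])[0].reshape(-1,2)
E
python3 - <<'E'
from h import *
for n in('top','scene'):
    d=load(f'pics/{n}0.npz');im=d['color'];hsv=cv2.cvtColor(im,cv2.COLOR_BGR2HSV)
    m=((hsv[...,2]>(190 if n=='top' else 190))&(hsv[...,1]<40)).astype(np.uint8)
    cs,_=cv2.findContours(m,0,2)
    for c in cs:
        x,y,w,h=cv2.boundingRect(c)
        if cv2.contourArea(c)>2000 and 200<x+w/2<370:
            hull=cv2.convexHull(c); q=cv2.approxPolyDP(hull,6,True).reshape(-1,2)
            print(n,q.tolist()); P=ray(d,q,.012);print(P.round(4).tolist())
im=load('pics/scene0.npz')['color'][185:285,260:390]
cv2.imwrite('pics/crop0.png',cv2.resize(im,None,fx=6,fy=6,interpolation=cv2.INTER_CUBIC))
E
```

```text
top [[243, 151], [366, 163], [359, 247], [236, 235]]
[[0.7011, 0.1484, 0.012], [0.6669, -0.224, 0.012], [0.4133, -0.2015, 0.012], [0.4477, 0.1665, 0.012]]
scene [[373, 266], [223, 302], [203, 231], [335, 205]]
[[0.705, 0.1437, 0.012], [0.6718, -0.2289, 0.012], [0.4167, -0.203, 0.012], [0.4546, 0.1677, 0.012]]
```

View pics/crop0.png

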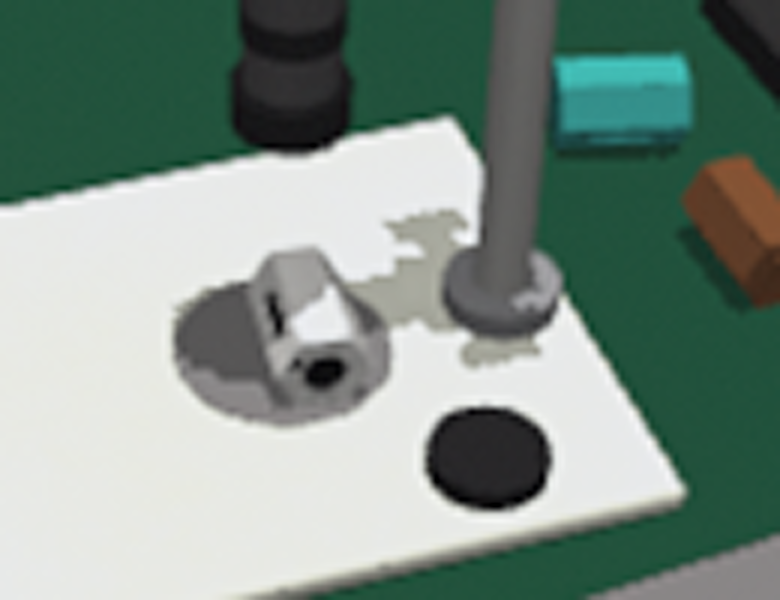

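Run:
```python
from h import *
a=load('pics/scene0.npz')['color'][222:257,286:328]; b=load('pics/top0.npz')['color'][172:222,255:315]
f=lambda i,s:cv2.resize(i,None,fx=s,fy=s,interpolation=cv2.INTER_CUBIC)
A=f(a,9);B=f(b,6);H=max(A.shape[0],B.shape[0])
pad=lambda i:cv2.copyMakeBorder(i,0,H-i.shape[0],0,10,0)
cv2.imwrite('pics/crop1.png',np.hstack([pad(A),pad(B)]));print(A.shape,B.shape)
O=np.array([.565,.031,.012]);y=-.092
ex=np.array([np.cos(y),np.sin(y),0]);ey=np.array([-ex[1],ex[0],0])
for n in('scene','top'):
  d=load(f'pics/{n}0.npz');print(n,proj(d,[O,O+.0475*ex,O-.0475*ex,O+.0475*ey,O-.0475*ey,O+[0,0,.125]]).round(1).tolist())
```

```text
(315, 378, 3) (300, 360, 3)
scene [[307.1, 242.6], [313.4, 254.8], [301.1, 230.9], [324.4, 238.8], [289.5, 246.4], [308.3, 204.4]]
top [[281.6, 196.1], [283.1, 180.4], [280.1, 211.8], [265.9, 194.6], [297.3, 197.6], [281.1, 192.3]]
```

View pics/crop1.png

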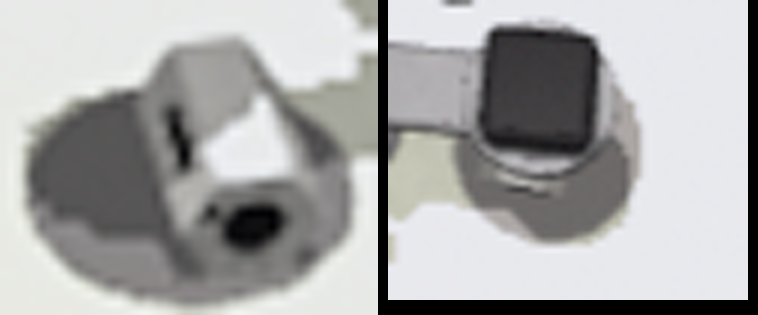

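The crop shows the upright end face (bore at crop (252,226), key slot up-left at (210,212)) and the window slit at (178,140). So the window is on the upper-left flat, facing the plate's -y at about 30° elevation, and one 60° roll is needed. Now I measure the bar.

Run:
```python
from h import *
d=load('pics/scene0.npz')
px=lambda c:(np.array(c)+.5)/9-.5+[286,222]
O=np.array([.565,.031,0]);y=-.092
ex=np.array([np.cos(y),np.sin(y),0]);ey=np.array([-ex[1],ex[0],0])
loc=lambda P:np.c_[(P-O)@ex,(P-O)@ey].round(4).tolist()
g=cv2.cvtColor(d['color'],6)
m=np.zeros_like(g);m[240:252,308:319]=(255*(g[240:252,308:319]<60)); M=cv2.moments(m,True);b=[M['m10']/M['m00'],M['m01']/M['m00']];print('bore',b,M['m00'])
P=ray(d,[b],.030);print(P,loc(P))
P=ray(d,px([[165,50],[245,45],[290,177],[205,183]]),.048);print('top corners',P.round(4).tolist(),loc(P))
P=ray(d,px([[170,105],[190,167]]),.012+.018+.009);print('window ends',loc(P))
# disc & cap
hsv=cv2.cvtColor(d['color'],cv2.COLOR_BGR2HSV)
P=ray(d,px([[25,165],[352,200],[190,303]]),.012);print('disc L,R,bottom',loc(P), np.linalg.norm(P[:,:2]-O[:2],axis=1))
```

```text
bore [313.4074074074074, 246.7037037037037] 27.0
[[0.60269731 0.0304566  0.03      ]] [[0.0376, 0.0029]]
top corners [[0.5442, 0.0306, 0.048], [0.5511, 0.0524, 0.048], [0.6062, 0.0401, 0.048], [0.5993, 0.0176, 0.048]] [[-0.0207, -0.0023], [-0.0158, 0.02], [0.0402, 0.0129], [0.0354, -0.0102]]
window ends [[-0.0076, -0.0052], [0.0187, -0.0085]]
disc L,R,bottom [[-0.0244, -0.0428], [0.0181, 0.0413], [0.0438, -0.0166]] [0.04927027 0.04506813 0.04680962]
```

arm_command:
  moves: [0,0,0,0,0,0.98,84,0,0,0,0,0,0.98,84,0,0,0,0,0,0.98,84,0,0,0,0,0,0.98,84,0,0,0,0,0,0.98,84,0,0,0,0,0,0.98,84,0,0,0,0,0,0.98,84,0,0,0,0,0,0.98,84,0,0,0,0,0,0.98,84,0,0,0,0,0,0.98,84,0,0,0,0,0,0.93,84,0,0,0,0,0,0,84]

```text
time_s: 1.3
ee_pos: [0.1586, 0.5263, 0.2262]
ee_rot: [[0.219, 0.976, -0.0], [0.976, -0.219, -0.001], [-0.001, -0.0, -1.0]]
wrist_force: [-0.3, -0.9, 0.6]
gripper_width: 0.078
grasp_force: 0.0
```

arm_command:
  moves: [-0.95,0.63,0,0,0,0,84,-0.95,0.63,0,0,0,0,84,-0.95,0.63,0,0,0,0,84,-0.95,0.63,0,0,0,0,84,-0.95,0.63,0,0,0,0,84,-0.95,0.63,0,0,0,0,84,-0.95,0.63,0,0,0,0,84,-0.95,0.63,0,0,0,0,84,-0.95,0.63,0,0,0,0,84,-0.95,0.63,0,0,0,0,84,-0.95,0.63,0,0,0,0,84,-0.95,0.63,0,0,0,0,84]

```text
time_s: 2.5
ee_pos: [0.3054, 0.142, 0.2267]
ee_rot: [[0.214, 0.977, 0.0], [0.977, -0.214, 0.0], [0.0, 0.0, -1.0]]
wrist_force: [0.4, 0.2, 0.6]
gripper_width: 0.078
grasp_force: 0.0
```

arm_command:
  moves: [-0.95,0.5,0,0,0,0,84,-0.95,0.5,0,0,0,0,84,-0.95,0.5,0,0,0,0,84,-0.95,0.5,0,0,0,0,84,-0.95,0.5,0,0,0,0,84,-0.95,0.5,0,0,0,0,84,-0.95,0.5,0,0,0,0,84,-0.95,0.5,0,0,0,0,84,-0.95,0.5,0,0,0,0,84,-0.95,0.5,0,0,0,0,84,-0.95,0.5,0,0,0,0,84,0,0,0,0,0,0,84]

```text
time_s: 3.7
ee_pos: [0.3987, -0.2021, 0.2264]
ee_rot: [[0.218, 0.976, 0.0], [0.976, -0.218, -0.001], [-0.001, 0.0, -1.0]]
wrist_force: [1.0, 0.6, 0.2]
gripper_width: 0.0781
grasp_force: 0.0
```

arm_command:
  moves: [0,0.8,0,0,0,0,84,0,0.8,0,0,0,0,84,0,0.8,0,0,0,0,84,0,0.8,0,0,0,0,84,0,0.8,0,0,0,0,84,0,0.6,0,0,0,0,84,0,0,0,0,0.8,0,84,0,0,0,0,0.8,0,84,0,0,0,0,0.8,0,84,0,0,0,0,0.8,0,84,0,0,0,0,0,0,84]

```text
time_s: 4.8
ee_pos: [0.5313, -0.2302, 0.2247]
ee_rot: [[0.199, 0.976, 0.093], [0.878, -0.22, 0.425], [0.435, -0.003, -0.9]]
wrist_force: [-0.0, 0.6, -0.8]
gripper_width: 0.078
grasp_force: 0.0
```

```bash
python3 -c "
from rig import status
o=status.get_obs();print(o['joint_pos'],o['ee_pos'],o['ee_rot'])"
```

```text
[-0.83257967  0.42283951  1.39173932  0.36285882  1.59752761 -0.65049516] [ 0.53133798 -0.23015071  0.22467333] [[ 0.19903523  0.97555157  0.09318859]
 [ 0.87819935 -0.21975386  0.42482249]
 [ 0.4349148  -0.00271648 -0.90046751]]
```

arm_command:
  moves: [0,0,0,0,0.83,0,84,0,0,0,0,0.83,0,84,0,0,0,0,0.83,0,84,0,0,0,0,0.81,0,84,0,0,0,0,0,0,84]

```text
time_s: 5.3
ee_pos: [0.5316, -0.2286, 0.2237]
ee_rot: [[0.138, 0.976, 0.17], [0.598, -0.219, 0.771], [0.79, -0.005, -0.614]]
wrist_force: [-0.0, -0.3, -1.2]
gripper_width: 0.0781
grasp_force: 0.0
```

```bash
cat > g.py <<'E'
from h import *
from rig import status
from scipy.spatial.transform import Rotation as Rn
def go(C,yaw,theta,off=.007,back=0):
    """units to move TCP to C+(off-back)*tz, tool y at yaw, tool tilted theta deg above horizontal facing left"""
    o=status.get_obs();R=o['ee_rot'];t=np.radians(theta)
    u=np.array([np.cos(yaw),np.sin(yaw),0]);v=np.array([-u[1],u[0],0]);tz=v*np.cos(t)-np.array([0,0,np.sin(t)])
    T=np.c_[np.cross(u,tz),u,tz];P=np.array(C)+(off-back)*tz
    print('shift',(R.T@(P-o['ee_pos'])/.03).round(2),'turn',(np.degrees(Rn.from_matrix(R.T@T).as_rotvec())/8).round(2),'tgt',P.round(4),'at',o['ee_pos'].round(4),'j',o['joint_pos'].round(2))
E
python3 -c "
from g import *
C=(.574,.036,.030)
for b in(.24,.1,0): go(C,-.22,38,back=b)"
```

```text
shift [ 0.39 -0.54  3.24] turn [-0.02 -0.02 -0.03] tgt [ 0.5339 -0.1432  0.1734] at [ 0.5316 -0.2286  0.2237] j [-0.98  0.62  1.34  0.63  1.85 -0.79]
shift [ 0.38 -0.53  7.9 ] turn [-0.02 -0.02 -0.03] tgt [ 0.558  -0.0355  0.0873] at [ 0.5316 -0.2286  0.2237] j [-0.98  0.62  1.34  0.63  1.85 -0.79]
shift [ 0.37 -0.52 11.24] turn [-0.02 -0.02 -0.03] tgt [0.5752 0.0414 0.0257] at [ 0.5316 -0.2286  0.2237] j [-0.98  0.62  1.34  0.63  1.85 -0.79]
```

arm_command:
  moves: [0.38,-0.53,0,0,0,0,84,0,0,0.9,0,0,0,84,0,0,0.9,0,0,0,84,0,0,0.9,0,0,0,84,0,0,0.9,0,0,0,84,0,0,0.9,0,0,0,84,0,0,0.9,0,0,0,84,0,0,0.9,0,0,0,84,0,0,0.9,0,0,0,84,0,0,0.7,0,0,0,84,0,0,0,0,0,0,84]

```text
time_s: 6.4
ee_pos: [0.5582, -0.0324, 0.0894]
ee_rot: [[0.132, 0.977, 0.166], [0.603, -0.212, 0.769], [0.786, -0.001, -0.618]]
wrist_force: [0.6, -0.4, -0.5]
gripper_width: 0.0781
grasp_force: 0.0
```

```bash
python3 -c "
from g import *
from rig import eyes
C=(.574,.036,.030)
go(C,-.22,38)
d=eyes.get_image('scene');np.savez('pics/scene1.npz',**d)
cv2.imwrite('pics/s1.png',cv2.resize(d['color'][160:300,220:400],None,fx=4,fy=4,interpolation=2))"
```

```text
shift [-0.11  0.04  3.3 ] turn [-0.04  0.02  0.02] tgt [0.5752 0.0414 0.0257] at [ 0.5582 -0.0324  0.0894] j [-0.74  0.63  1.72  0.76  1.42 -0.9 ]
```

View pics/s1.png

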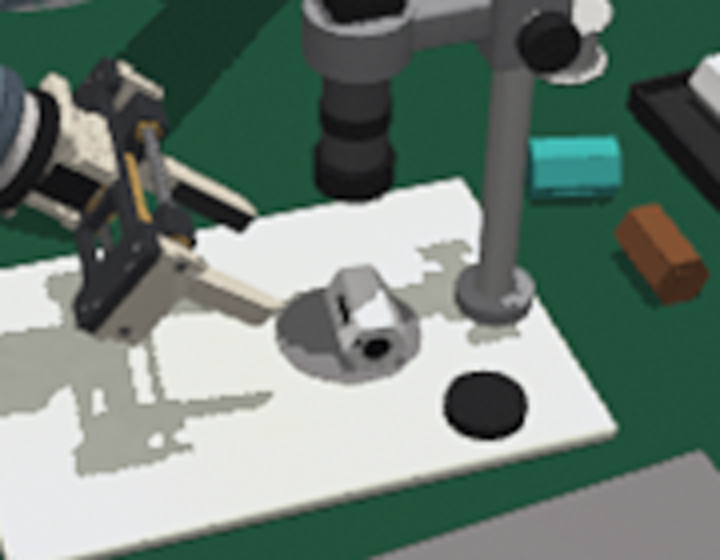

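The picture shows open fingers, tips at crop (258,218) and (275,315), lined up on both sides of the bar, whose bore is at (376,346). Next I check that camera and arm agree, then go in.

```bash
python3 -c "
from g import *
d=load('pics/scene1.npz');o=status.get_obs();R=o['ee_rot'];p=o['ee_pos']
for s in(-1,1): print((proj(d,[p+R[:,2]*.008+R[:,1]*s*k+R[:,0]*e for k in(.039,.052) for e in (-.0075,.0075)])-[220,160])*4)
"
```

```text
[[242.1634364  230.94472557]
 [256.57835012 214.71107012]
 [238.54907216 218.04005112]
 [252.83905835 201.86889577]]
[[265.04688851 312.64156486]
 [280.25821248 296.03552635]
 [269.07266461 327.01304194]
 [284.42507465 310.34566362]]
```

arm_command:
  moves: [-0.11,0.04,0.6,0,0,0,84,0,0,0.6,0,0,0,84,0,0,0.6,0,0,0,84,0,0,0.6,0,0,0,84,0,0,0.4,0,0,0,84,0,0,0.3,0,0,0,84,0,0,0.2,0,0,0,84,0,0,0,0,0,0,84,0,0,0,0,0,0,84]

```text
time_s: 7.35
ee_pos: [0.5773, 0.0374, 0.0262]
ee_rot: [[0.134, 0.976, 0.172], [0.601, -0.218, 0.769], [0.788, 0.0, -0.616]]
wrist_force: [0.4, -0.6, 0.7]
gripper_width: 0.0781
grasp_force: 0.0
```

```bash
python3 -c "
from g import *
from rig import eyes
go((.574,.036,.030),-.22,38)
print(status.get_obs()['wrist_force'])
d=eyes.get_image('scene');np.savez('pics/scene2.npz',**d)
cv2.imwrite('pics/s2.png',cv2.resize(d['color'][200:270,260:350],None,fx=8,fy=8,interpolation=2))"
```

```text
shift [ 0.06 -0.1   0.1 ] turn [0. 0. 0.] tgt [0.5752 0.0414 0.0257] at [0.5773 0.0374 0.0262] j [-0.63  0.72  1.78  0.86  1.26 -0.96]
[ 0.43652737 -0.60296577  0.74220755]
```

View pics/s2.png

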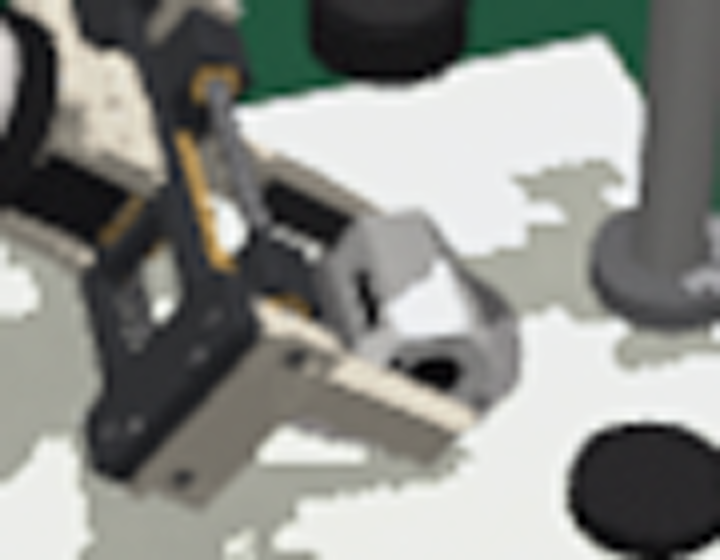

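The fingers straddle the bar: the near one covers the end face below the bore at (430,372), and the far one is behind (400,215). Now I close.

arm_command:
  moves: [0,0,0,0,0,0,70,0,0,0,0,0,0,60,0,0,0,0,0,0,55,0,0,0,0,0,0,55,0,0,0,0,0,0,50,0,0,0,0,0,0,50]
  squeeze: 40

```text
time_s: 8.0
ee_pos: [0.577, 0.0376, 0.0264]
ee_rot: [[0.134, 0.976, 0.172], [0.601, -0.218, 0.769], [0.788, -0.0, -0.615]]
wrist_force: [-2.6, -0.8, 3.3]
gripper_width: 0.0594
grasp_force: 40.0
```

arm_command:
  moves: [0.1,0,-0.08,0,0,0,50,0.16,0,-0.12,0,0,0,50,0,0,-0.3,0,0,0,50,0,0,-0.6,0,0,0,50,0,0,-0.7,0,0,0,50,0,0,-0.7,0,0,0,50,0,0,-0.7,0,0,0,50,0,0,-0.7,0,0,0,50,0,0,-0.7,0,0,0,50,0,0,-0.6,0,0,0,50,0,0,0,0,0,0,50]

```text
time_s: 9.1
ee_pos: [0.552, -0.0812, 0.13]
ee_rot: [[0.134, 0.975, 0.176], [0.603, -0.221, 0.766], [0.786, 0.004, -0.618]]
wrist_force: [-0.5, -0.5, -3.1]
gripper_width: 0.0599
grasp_force: 40.0
```

arm_command:
  moves: [-0.3,0,-0.4,0,0,0,50,-0.4,0,-0.5,0,0,0,50,-0.4,0,-0.5,0,0,0,50,-0.4,0,-0.5,0,0,0,50,-0.35,0,-0.46,0,0,0,50,0,0,0,0,0,0,50,0,0,0,0,-0.5,0,50,0,0,0,0,-0.7,0,50,0,0,0,0,-0.7,0,50,0,0,0,0,-0.7,0,50,0,0,0,0,0,0,50]

```text
time_s: 10.2
ee_pos: [0.5324, -0.1634, 0.1302]
ee_rot: [[0.183, 0.977, 0.113], [0.837, -0.215, 0.504], [0.516, 0.003, -0.856]]
wrist_force: [-0.8, 0.0, -0.9]
gripper_width: 0.0594
grasp_force: 40.0
```

```bash
python3 -c "
from g import *
o=status.get_obs();print(o['time_s'],o['grasp_force'],o['gripper_width'],o['wrist_force'])
go((.56,-.15,.034),-.22,98,off=.007)"
```

```text
10.2 40.00025795772672 0.05943954093757726 [-0.79845501  0.01137058 -0.88763987]
shift [-1.26  0.79  3.26] turn [ 0.02 -4.89  0.03] tgt [ 0.5598 -0.151   0.0271] at [ 0.5324 -0.1634  0.1302] j [-0.8   0.48  1.6   0.46  1.4  -0.74]
```

arm_command:
  moves: [0,0,0,0,-0.7,0,50,0,0,0,0,-0.7,0,50,0,0,0,0,-0.7,0,50,0,0,0,0,-0.7,0,50,0,0,0,0,-0.7,0,50,0,0,0,0,-0.7,0,50,0,0,0,0,-0.69,0,50,0,0,0,0,0,-0.46,50,0,0,0,0,0,-0.46,50,0,0,0,0,0,0,50]

```text
time_s: 11.2
ee_pos: [0.5307, -0.1647, 0.1268]
ee_rot: [[0.089, 0.995, -0.034], [0.987, -0.092, -0.131], [-0.134, -0.022, -0.991]]
wrist_force: [-0.2, -0.2, -2.1]
gripper_width: 0.0595
grasp_force: 40.0
```

```bash
python3 -c "
from g import *
from rig import eyes
# plate edges by line fits
res=[]
for n in('top','scene'):
    d=load(f'pics/{n}0.npz');im=d['color'];hsv=cv2.cvtColor(im,cv2.COLOR_BGR2HSV)
    m=((hsv[...,2]>190)&(hsv[...,1]<40)).astype(np.uint8);cs,_=cv2.findContours(m,0,1)
    c=max([c for c in cs if 200<cv2.boundingRect(c)[0]+cv2.boundingRect(c)[2]/2<370],key=cv2.contourArea).reshape(-1,2)
    P=ray(d,c,.012)-[.565,.031,.012];L=np.c_[P[:,0]*np.cos(.092)-P[:,1]*np.sin(.092),P[:,0]*np.sin(.092)+P[:,1]*np.cos(.092)]
    for ax,val in((0,.13),(0,-.13),(1,.13),(1,-.25)):
        s=L[(abs(L[:,ax]-val)<.007)&(L[:,1-ax]>(-.11 if ax else -.23))&(L[:,1-ax]<.11)]
        k=np.polyfit(s[:,1-ax],s[:,ax],1);r=s[abs(np.polyval(k,s[:,1-ax])-s[:,ax])<.002];k=np.polyfit(r[:,1-ax],r[:,ax],1)
        print(n,ax,val,len(r),'slope->yaw',(k[0] if ax else -k[0]).round(4),'offset mm',1000*(np.polyval(k,0.)-val))
go((.56,-.15,.034),-.092,98)
o=status.get_obs();print(o['gripper_width'])
d=eyes.get_image('scene');np.savez('pics/scene3.npz',**d)
a=d['color'][185:275,235:335]
d=eyes.get_image('top');np.savez('pics/top3.npz',**d)
b=d['color'][150:240,285:375]
cv2.imwrite('pics/s3.png',np.hstack([cv2.resize(a,None,fx=4,fy=4,interpolation=2),cv2.resize(b,None,fx=4,fy=4,interpolation=2)]))"
```

```text
top 0 0.13 112 slope->yaw -0.0021 offset mm -3.8916081777060905
top 0 -0.13 113 slope->yaw -0.005 offset mm 1.6250699292632842
top 1 0.13 32 slope->yaw -0.0038 offset mm -1.0134628483350894
top 1 -0.25 73 slope->yaw -0.0036 offset mm 4.299333602921368
scene 0 0.13 136 slope->yaw -0.001 offset mm 0.26642768153548047
scene 0 -0.13 85 slope->yaw -0.0011 offset mm 5.559753994711286
scene 1 0.13 32 slope->yaw -0.0038 offset mm -4.621872719817927
scene 1 -0.25 60 slope->yaw -0.0048 offset mm 0.8222874527922253
shift [0.98 1.   3.2 ] turn [-0.15 -0.04  0.02] tgt [ 0.5599 -0.151   0.0271] at [ 0.5307 -0.1647  0.1268] j [-0.41  0.36  1.66 -0.15  1.1  -0.26]
0.059499521256122595
```

View pics/s3.png

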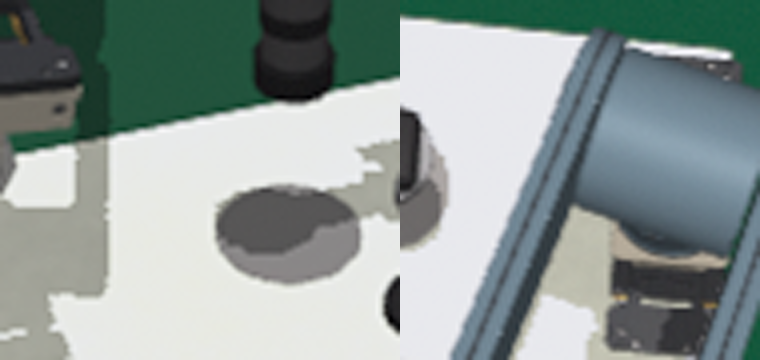

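The left half shows the empty stage disc (ellipse centre about (288,234)) and clean surroundings. In the top view the bar is hidden by the arm. Now I lower it onto the open part of the plate.

arm_command:
  moves: [0,0,0,-0.15,-0.04,0.05,50,0.33,0.33,0.5,0,0,0,50,0.33,0.33,0.6,0,0,0,50,0.33,0.33,0.6,0,0,0,50,0,0,0.5,0,0,0,50,0,0,0.4,0,0,0,50,0,0,0.2,0,0,0,50,0,0,0,0,0,0,50,0,0,0,0,0,0,50]

```text
time_s: 12.2
ee_pos: [0.5634, -0.1513, 0.0415]
ee_rot: [[0.097, 0.995, -0.009], [0.985, -0.098, -0.142], [-0.142, 0.005, -0.99]]
wrist_force: [-0.5, 0.8, -0.9]
gripper_width: 0.06
grasp_force: 40.0
```

```bash
python3 -c "
from g import *
go((.56,-.15,.034),-.095,98)
from rig import eyes
o=status.get_obs();print(o['wrist_force'],o['ee_rot'].round(3))
d=eyes.get_image('scene');np.savez('pics/scene4.npz',**d)
# disc ellipse
im=d['color'];g=cv2.cvtColor(im,6);hsv=cv2.cvtColor(im,40);m=((g<175)&(hsv[...,1]<40)).astype(np.uint8);m[:, :285]=0
m=cv2.morphologyEx(m[:270,:332],cv2.MORPH_OPEN,np.ones((3,3)));m[:226]=0
cs,_=cv2.findContours(m,0,1)
for c in cs:
  if cv2.contourArea(c)>100:
    e=cv2.fitEllipse(c);print(e,cv2.contourArea(c),cv2.boundingRect(c));P=ray(d,[e[0]],.012);print(P)
"
```

```text
shift [ 0.07 -0.12  0.47] turn [ 0.03  0.02 -0.02] tgt [ 0.5599 -0.151   0.0271] at [ 0.5634 -0.1513  0.0415] j [-0.37  0.49  1.7  -0.17  0.92 -0.17]
[-0.48523661  0.78608856 -0.87657435] [[ 0.097  0.995 -0.009]
 [ 0.985 -0.098 -0.142]
 [-0.142  0.005 -0.99 ]]
((309.23272705078125, 241.45993041992188), (24.78597640991211, 44.37666320800781), 75.20231628417969) 763.5 (289, 228, 43, 28)
[[0.56334855 0.03777441 0.012     ]]
```

arm_command:
  moves: [0,0,0.3,0,0,0,50,0,0,0.13,0,0,0,50,0,0,0,0,0,0,50,0,0,0,0,0,0,50]

```text
time_s: 12.65
ee_pos: [0.5638, -0.1529, 0.03]
ee_rot: [[0.097, 0.995, -0.008], [0.985, -0.097, -0.143], [-0.143, 0.006, -0.99]]
wrist_force: [-2.2, 2.3, 11.9]
gripper_width: 0.0599
grasp_force: 40.0
```

arm_command:
  moves: [0,0,0.03,0,0,0,50,0,0,0.03,0,0,0,50,0,0,0,0,0,0,50]

```text
time_s: 12.95
ee_pos: [0.5638, -0.153, 0.03]
ee_rot: [[0.097, 0.995, -0.008], [0.985, -0.097, -0.143], [-0.143, 0.006, -0.99]]
wrist_force: [-6.4, 6.7, 25.8]
gripper_width: 0.0596
grasp_force: 40.0
```

arm_command:
  moves: [0,0,-0.08,0,0,0,50,0,0,0,0,0,0,50]

```text
time_s: 13.15
ee_pos: [0.5638, -0.1528, 0.03]
ee_rot: [[0.096, 0.995, -0.008], [0.985, -0.097, -0.143], [-0.143, 0.006, -0.99]]
wrist_force: [-1.8, 1.8, 10.1]
gripper_width: 0.0599
grasp_force: 40.0
```

```bash
python3 -c "
from g import *
from rig import eyes
o=status.get_obs();print(o['wrist_force'],o['ee_pos'])
d=eyes.get_image('scene');np.savez('pics/scene5.npz',**d)
cv2.imwrite('pics/s5.png',cv2.resize(d['color'][225:285,215:295],None,fx=9,fy=9,interpolation=2))"
```

```text
[-1.79526914  1.78772234 10.10339848] [ 0.56375889 -0.15275443  0.03001926]
```

View pics/s5.png

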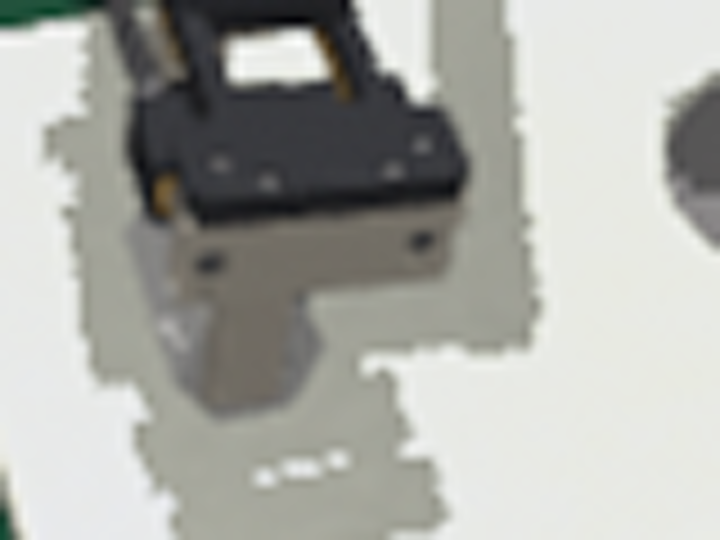

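The bar appears to sit flat, with its bottom flat from (215,415) to (290,402); the finger hides the rest. I release, back off upward and check.

arm_command:
  moves: [0,0,0,0,0,0,68,0,0,0,0,0,0,76,0,0,0,0,0,0,84,0,0,0,0,0,0,84,0,0,-0.3,0,0,0,84,0,0,-0.6,0,0,0,84,0,0,-0.9,0,0,0,84,0,0,-0.9,0,0,0,84,0,0,-0.9,0,0,0,84,-0.5,0,-0.8,0,0.8,0,84,-0.5,0,-0.8,0,0.8,0,84]

```text
time_s: 14.3
ee_pos: [0.5624, -0.1607, 0.1888]
ee_rot: [[0.09, 0.996, 0.015], [0.992, -0.091, 0.083], [0.084, 0.007, -0.996]]
wrist_force: [1.0, -0.8, -0.4]
gripper_width: 0.0778
grasp_force: 0.0
```

arm_command:
  moves: [-0.9,0,0,0,0.8,0,84,-0.9,0,0,0,0.8,0,84,-0.9,0,0,0,0.8,0,84,-0.9,0,-0.3,0,0.8,0,84,-0.7,0,-0.3,0,0.8,0,84,-0.7,0,-0.3,0,0.8,0,84,0,0,0,0,0,0,84]

```text
time_s: 15.0
ee_pos: [0.5442, -0.3189, 0.1532]
ee_rot: [[0.077, 0.995, 0.069], [0.721, -0.103, 0.685], [0.688, -0.003, -0.725]]
wrist_force: [-0.7, -0.2, -2.1]
gripper_width: 0.0779
grasp_force: 0.0
```

```bash
python3 -c "
from g import *
from rig import eyes
o=status.get_obs();print(o['wrist_force'],o['ee_pos'],o['ee_rot'].round(3),o['time_s'])
d=eyes.get_image('scene');np.savez('pics/scene6.npz',**d)
a=d['color'][195:285,210:310]
d=eyes.get_image('top');np.savez('pics/top6.npz',**d)
b=d['color'][150:240,285:375]
cv2.imwrite('pics/s6.png',np.hstack([cv2.resize(a,None,fx=4,fy=4,interpolation=2),cv2.resize(b,None,fx=4,fy=4,interpolation=2)]))"
```

```text
[-0.65403503 -0.18748264 -2.06903715] [ 0.544195   -0.31889622  0.15317529] [[ 0.077  0.995  0.069]
 [ 0.721 -0.103  0.685]
 [ 0.688 -0.003 -0.725]] 15.0
```

View pics/s6.png

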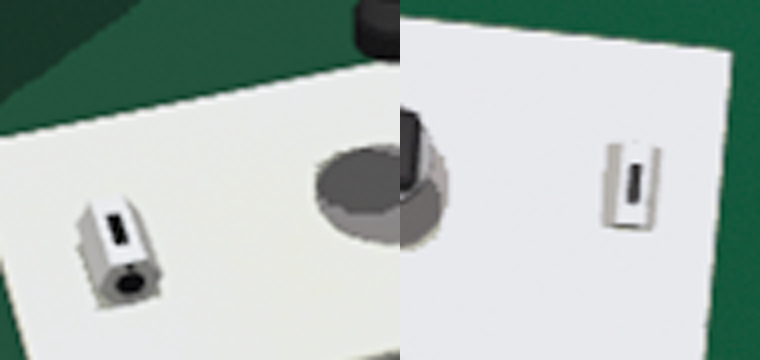

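The window (dark slot at left (116,229), right (634,183)) faces straight up in both views and the bar lies flat. I measure its centre and yaw in both views, and the disc.

```bash
cat > w.py <<'E'
from g import *
def win(d,box,z,thr=70):
    x0,y0,x1,y1=box;g=cv2.cvtColor(d['color'],6).astype(float)[y0:y1,x0:x1]
    n,l,s,c=cv2.connectedComponentsWithStats((g<thr+40).astype(np.uint8))
    for i in range(1,n):
        if s[i,4]<8: continue
        m=cv2.dilate((l==i).astype(np.uint8),np.ones((3,3)));w=np.clip(215-g,0,None)*m   # soft weights
        w[w<40]=0
        yy,xx=np.nonzero(w);ww=w[yy,xx];P=ray(d,np.c_[xx+x0,yy+y0],z)[:,:2]
        c0=np.average(P,axis=0,weights=ww);e,V=np.linalg.eigh(np.cov(P.T,aweights=ww));v=V[:,1]*np.sign(V[0,1])
        print('area',s[i,4],'px',c[i]+[x0,y0],'centre',c0.round(4),'yaw',np.arctan2(v[1],v[0]).round(3))
E
python3 -c "
from w import *
win(load('pics/top6.npz'),(285+50,150+32,285+66,150+60),.048)
print('scene');D=load('pics/scene6.npz');win(D,(232,246,246,258),.048);win(D,(236,258,250,270),.030)
go((.5638,-.153,.030),-.095,38)
"
```

```text
area 23 px [343.2173913  195.65217391] centre [ 0.5651 -0.1499] yaw -0.08
scene
area 23 px [238.86956522 252.04347826] centre [ 0.5658 -0.152 ] yaw -0.121
area 54 px [242.11111111 265.2037037 ] centre [ 0.5946 -0.1548] yaw -0.372
shift [1.09 0.04 7.07] turn [ 0.03  1.11 -0.01] tgt [ 0.5643 -0.1475  0.0257] at [ 0.5463 -0.3154  0.1581] j [-0.97  0.76  1.12  0.48  1.85 -0.88]
```

arm_command:
  moves: [0,0,0,0,0.56,0,84,0,0,0,0,0.55,0,84,0,0,0,0,0,0,84]

```text
time_s: 15.4
ee_pos: [0.547, -0.3137, 0.1601]
ee_rot: [[0.056, 0.995, 0.078], [0.614, -0.096, 0.783], [0.787, 0.004, -0.617]]
wrist_force: [0.6, -0.5, -0.1]
gripper_width: 0.0778
grasp_force: 0.0
```

```bash
python3 -c "
from w import *
go((.564,-.151,.030),-.097,38,back=.08);go((.564,-.151,.030),-.097,38)"
```

```text
shift [-0.05  0.03  4.53] turn [0.01 0.01 0.03] tgt [ 0.5584 -0.2083  0.0749] at [ 0.547  -0.3137  0.1601] j [-0.99  0.84  1.06  0.56  1.96 -0.88]
shift [-0.05  0.03  7.2 ] turn [0.01 0.01 0.03] tgt [ 0.5645 -0.1455  0.0257] at [ 0.547  -0.3137  0.1601] j [-0.99  0.84  1.06  0.56  1.96 -0.88]
```

arm_command:
  moves: [-0.05,0.03,0.5,0,0,0,84,0,0,0.9,0,0,0,84,0,0,0.9,0,0,0,84,0,0,0.9,0,0,0,84,0,0,0.9,0,0,0,84,0,0,0.43,0,0,0,84,0,0,0,0,0,0,84]

```text
time_s: 16.1
ee_pos: [0.5586, -0.2067, 0.0757]
ee_rot: [[0.054, 0.996, 0.076], [0.616, -0.093, 0.783], [0.786, 0.004, -0.618]]
wrist_force: [0.8, 0.9, 0.7]
gripper_width: 0.0781
grasp_force: 0.0
```

```bash
python3 -c "
from w import *
go((.564,-.151,.030),-.097,38)"
```

```text
shift [-0.05  0.    2.64] turn [-0.    0.02  0.04] tgt [ 0.5645 -0.1455  0.0257] at [ 0.5586 -0.2067  0.0757] j [-0.9   0.82  1.34  0.58  1.7  -0.95]
```

arm_command:
  moves: [-0.05,0,0.4,0,0,0.04,84,0,0,0.6,0,0,0,84,0,0,0.6,0,0,0,84,0,0,0.5,0,0,0,84,0,0,0.35,0,0,0,84,0,0,0.19,0,0,0,84,0,0,0,0,0,0,84,0,0,0,0,0,0,84]

```text
time_s: 16.9
ee_pos: [0.5648, -0.1487, 0.025]
ee_rot: [[0.062, 0.995, 0.079], [0.614, -0.1, 0.783], [0.787, 0.0, -0.617]]
wrist_force: [0.2, -0.4, 0.3]
gripper_width: 0.0781
grasp_force: 0.0
```

```bash
python3 -c "
from w import *
go((.564,-.151,.030),-.097,38);print(status.get_obs()['wrist_force'])"
```

```text
shift [ 0.08 -0.02  0.07] turn [ 0.02  0.02 -0.01] tgt [ 0.5645 -0.1455  0.0257] at [ 0.5648 -0.1487  0.025 ] j [-0.84  0.85  1.45  0.62  1.55 -0.99]
[ 0.16534151 -0.42256222  0.31388268]
```

arm_command:
  moves: [0.08,0,0.07,0,0,0,84,0,0,0,0,0,0,70,0,0,0,0,0,0,60,0,0,0,0,0,0,55,0,0,0,0,0,0,50,0,0,0,0,0,0,50,0,0,0,0,0,0,50]
  squeeze: 40

```text
time_s: 17.6
ee_pos: [0.5649, -0.1452, 0.0255]
ee_rot: [[0.062, 0.995, 0.079], [0.614, -0.1, 0.783], [0.787, -0.0, -0.617]]
wrist_force: [0.2, -1.8, 1.8]
gripper_width: 0.0596
grasp_force: 40.0
```

arm_command:
  moves: [0.2,0,-0.15,0,0,0,50,0.2,0,-0.15,0,0,0,50,0,0,0,0,0,0,50]

```text
time_s: 17.9
ee_pos: [0.5654, -0.145, 0.0415]
ee_rot: [[0.061, 0.995, 0.079], [0.615, -0.1, 0.782], [0.786, 0.001, -0.618]]
wrist_force: [0.1, -0.0, -0.6]
gripper_width: 0.0596
grasp_force: 40.0
```

```bash
python3 -c "
from w import *
print(status.get_obs()['wrist_force'])
go((.5643,.031,.040),-.095,38)"
```

```text
[ 0.0542377  -0.04727812 -0.6100587 ]
shift [ 3.57 -0.62  4.85] turn [ 0.04  0.02 -0.02] tgt [0.5648 0.0365 0.0357] at [ 0.5654 -0.145   0.0415] j [-0.83  0.82  1.46  0.62  1.57 -0.97]
```

arm_command:
  moves: [0.25,-0.04,0.32,0,0,0,50,0.41,-0.07,0.53,0,0,0,50,0.41,-0.07,0.53,0,0,0,50,0.41,-0.07,0.53,0,0,0,50,0.41,-0.07,0.53,0,0,0,50,0.41,-0.07,0.53,0,0,0,50,0.41,-0.07,0.53,0,0,0,50,0.41,-0.07,0.53,0,0,0,50,0.3,-0.05,0.38,0,0,0,50,0.2,-0.03,0.26,0,0,0,50,0,0,0,0,0,0,50,0,0,0,0,0,0,50]

```text
time_s: 19.1
ee_pos: [0.5647, 0.0332, 0.0393]
ee_rot: [[0.062, 0.995, 0.079], [0.614, -0.1, 0.783], [0.787, 0.0, -0.617]]
wrist_force: [-0.6, -0.8, -0.8]
gripper_width: 0.0594
grasp_force: 40.0
```

```bash
python3 -c "
from w import *
print(status.get_obs()['wrist_force'])
go((.5643,.031,.034),-.095,38)"
```

```text
[-0.5822466  -0.82593788 -0.84770284]
shift [-0.19 -0.01  0.28] turn [ 0.03  0.02 -0.02] tgt [0.5648 0.0365 0.0297] at [0.5647 0.0332 0.0393] j [-0.62  0.72  1.72  0.77  1.35 -0.96]
```

arm_command:
  moves: [-0.06,-0.01,0.1,0.03,0.02,-0.02,50,-0.06,0,0.09,0,0,0,50,-0.06,0,0.09,0,0,0,50,0,0,0,0,0,0,50,0,0,0,0,0,0,50]

```text
time_s: 19.6
ee_pos: [0.5644, 0.0367, 0.0298]
ee_rot: [[0.06, 0.995, 0.075], [0.612, -0.096, 0.785], [0.789, -0.001, -0.615]]
wrist_force: [-0.6, 0.2, -1.6]
gripper_width: 0.0598
grasp_force: 40.0
```

```bash
python3 -c "
from w import *
print(status.get_obs()['wrist_force'],status.get_obs()['ee_rot'].round(4))
go((.5643,.031,.030),-.095,38)"
```

```text
[-0.61822475  0.20065586 -1.60939519] [[ 0.0596  0.9954  0.0747]
 [ 0.6117 -0.0955  0.7853]
 [ 0.7889 -0.0011 -0.6146]]
shift [-0.11  0.01  0.08] turn [-0.   -0.01 -0.01] tgt [0.5648 0.0365 0.0257] at [0.5644 0.0367 0.0298] j [-0.62  0.73  1.72  0.78  1.34 -0.97]
```

arm_command:
  moves: [-0.05,0,0.04,0,0,0,50,-0.05,0,0.04,0,0,0,50,0,0,0,0,0,0,50,0,0,0,0,0,0,50]

```text
time_s: 20.0
ee_pos: [0.5644, 0.0369, 0.0261]
ee_rot: [[0.059, 0.995, 0.075], [0.612, -0.095, 0.785], [0.789, -0.001, -0.615]]
wrist_force: [-0.7, 1.3, -2.5]
gripper_width: 0.0595
grasp_force: 40.0
```

```bash
python3 -c "
from w import *
from rig import eyes
print(status.get_obs()['wrist_force'])
go((.5643,.031,.030),-.095,38)
d=eyes.get_image('scene');np.savez('pics/scene7.npz',**d)
win(d,(300,228,316,244),.048)
print(proj(d,[[.5655,.031,.048]]))"
```

```text
[-0.69202098  1.33396836 -2.48579874]
shift [-0.02  0.01 -0.  ] turn [-0.   -0.01 -0.01] tgt [0.5648 0.0365 0.0257] at [0.5644 0.0369 0.0261] j [-0.62  0.74  1.72  0.78  1.34 -0.98]
area 25 px [307.   232.04] centre [0.5644 0.0299] yaw -0.127
[[307.52940561 232.15295288]]
```

```bash
python3 -c "
from w import *
d=load('pics/scene3.npz');g=cv2.cvtColor(d['color'],6)
print(g[243,284:332].tolist());print(g[226:262,307].tolist())
for thr in (145,155,200):
    m=np.zeros_like(g);m[226:262,284:330]=(g[226:262,284:330]<thr)
    cs,_=cv2.findContours(m,0,1);c=max(cs,key=cv2.contourArea).reshape(-1,2)
    P=ray(d,c,.012)[:,:2];keep=P[:,1]<.055
    from scipy.optimize import least_squares
    Q=P[keep];r=least_squares(lambda q:np.hypot(*(Q-q[:2]).T)-q[2],[.565,.031,.047],loss='soft_l1',f_scale=.001);print(thr,len(Q),r.x.round(4),np.abs(r.fun).mean())
d=load('pics/top6.npz');g=cv2.cvtColor(d['color'],6)
m=np.zeros_like(g);m[198:216,262:301]=(g[198:216,262:301]<170);cs,_=cv2.findContours(m,0,1);c=max(cs,key=cv2.contourArea).reshape(-1,2)
P=ray(d,c,.012)[:,:2];v=P-[.565,.031];k=(v[:,0]<-.01)&(abs(np.hypot(*v.T)-.047)<.006);Q=P[k]
r=least_squares(lambda q:np.hypot(*(Q-q).T)-.0475,[.565,.031],loss='soft_l1',f_scale=.001);print('top',len(Q),r.x)
"
```

```text
[233, 233, 233, 237, 213, 123, 81, 84, 86, 86, 86, 86, 87, 87, 87, 86, 87, 87, 86, 86, 86, 86, 86, 86, 86, 86, 86, 85, 83, 117, 139, 137, 137, 136, 137, 136, 136, 136, 136, 134, 129, 200, 234, 234, 233, 233, 233, 233]
[233, 233, 233, 235, 220, 144, 127, 105, 84, 86, 86, 87, 87, 87, 87, 87, 87, 86, 86, 85, 84, 110, 139, 136, 136, 136, 135, 136, 134, 137, 199, 236, 233, 233, 232, 233]
145 62 [0.5641 0.0283 0.0441] 0.0012717490844160713
155 62 [0.5644 0.0286 0.0445] 0.0014467045848106
200 65 [0.5649 0.0291 0.0465] 0.0012274499768014353
top 38 [0.56724153 0.0312478 ]
```

Everything indicates the window is within about 2 mm of centre, slightly toward the robot. I nudge it +1.3 mm along the bar and lower it to contact.

arm_command:
  moves: [0,0.045,0,0,0,0,50,-0.02,0,0.02,0,0,0,50,0,0,0,0,0,0,50,0,0,0,0,0,0,50]

```text
time_s: 20.45
ee_pos: [0.5661, 0.0368, 0.0255]
ee_rot: [[0.059, 0.995, 0.075], [0.612, -0.096, 0.785], [0.789, -0.0, -0.615]]
wrist_force: [0.1, -1.1, -0.8]
gripper_width: 0.0597
grasp_force: 40.0
```

arm_command:
  moves: [-0.026,0,0.02,0,0,0,50,0,0,0,0,0,0,50,0,0,0,0,0,0,50]

```text
time_s: 20.75
ee_pos: [0.5661, 0.0367, 0.0255]
ee_rot: [[0.058, 0.995, 0.075], [0.611, -0.095, 0.786], [0.789, 0.0, -0.614]]
wrist_force: [-0.5, -2.3, 6.8]
gripper_width: 0.0596
grasp_force: 40.0
```

Contact (6.8 N). Release slowly and back out along the tool axis.

arm_command:
  moves: [0,0,0,0,0,0,67,0,0,0,0,0,0,72,0,0,0,0,0,0,78,0,0,0,0,0,0,80,0,0,-0.2,0,0,0,80,0,0,-0.4,0,0,0,80,0,0,-0.6,0,0,0,80,0,0,-0.8,0,0,0,80,0,0,-0.8,0,0,0,80,0,0,-0.8,0,0,0,80,0,0,-0.8,0,0,0,80,0,0,0,0,0,0,80]

```text
time_s: 21.95
ee_pos: [0.5573, -0.0711, 0.1076]
ee_rot: [[0.058, 0.995, 0.08], [0.615, -0.099, 0.782], [0.786, 0.004, -0.618]]
wrist_force: [0.7, 0.3, -0.3]
gripper_width: 0.0742
grasp_force: 0.0
```

```bash
python3 -c "
from w import *
from rig import eyes
d=eyes.get_image('scene');np.savez('pics/scene8.npz',**d)
win(d,(300,226,316,244),.048);win(d,(304,242,320,256),.030)
cv2.imwrite('pics/s8.png',cv2.resize(d['color'][190:280,240:360],None,fx=6,fy=6,interpolation=2))"
```

```text
area 24 px [307.29166667 232.83333333] centre [0.5667 0.0296] yaw -0.116
area 12 px [311.83333333 242.16666667] centre [0.6036 0.0258] yaw 1.299
area 48 px [311.29166667 245.41666667] centre [0.5971 0.0271] yaw -0.827
area 11 px [304.72727273 250.45454545] centre [0.6067 0.0062] yaw -0.313
```

View pics/s8.png

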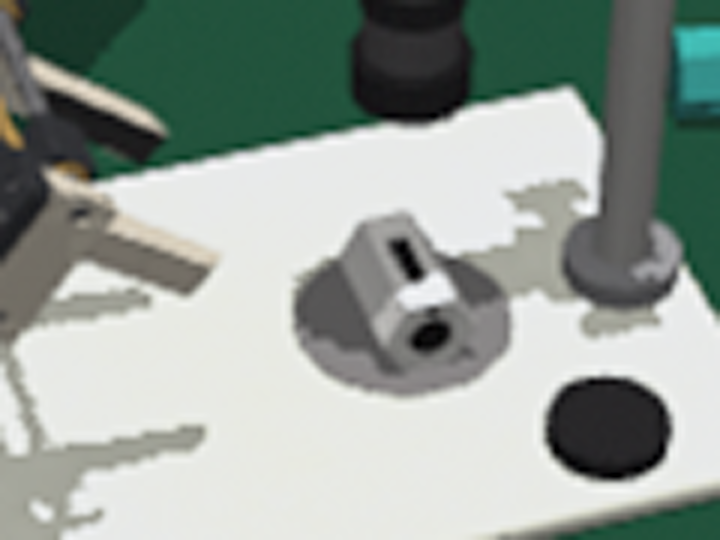

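The window slot (crop (405,258)) faces up and the bar lies flat on the disc. It is centred at (0.567, 0.030), against a focus of about (0.566, 0.030) in the same view, and yaw at release was -0.095 against the plate's -0.095. The gripper is clear, so I hand in.

```bash
python3 -c "
from rig import ticket
print(ticket.close_job())"
```

```text
the job is handed in; nothing more can be done
None
```

The housing now lies flat under the lens with its window facing up, centred to about 2 mm and squared to the plate by camera measurement; the job was handed in just after 22 s, and the result is not yet known.

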